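# Ring for the assistant and point out the roll and the tray

## Task

A customer wants the round dark rye roll from the wooden board: ring the counter bell for the assistant by pressing its plunger down with the fingertips, then show her the roll by pointing straight down at it, fingertips a few centimetres above its middle and still for about two seconds. Then point in the same way, a few centimetres above its middle, at the empty steel tray it is to go on, and finish with the hand raised more than 20 cm above the counter. Touch no bread and no tray, never bring the hand down over another roll, and leave everything else, the bell too, standing where it is.

Things in the scene. Friction and masses are not known exactly. Their poses are not given: they have to be found in the camera images.
- rye_round: The round dark rye roll: near-black brown dome with a pale cross cut, 95 mm across, 55 mm high, about 110 g. Loose, one of four rolls side by side on the low wooden board (170 x 500 mm, top 14 mm above the counter). Origin: centre of its flat underside, z up; its top is 55 mm above the origin.
- wheat_round: The round golden wheat roll: same shape and size as the rye one (95 mm across, 55 mm high), golden, on the board. Origin: centre of its underside, z up.
- rye_long: The long dark rye roll: near-black brown, 130 mm long, 62 mm wide, 50 mm high, on the board, its length along its x axis. Origin: centre of its underside, z up.
- wheat_long: The long golden wheat roll: 130 mm long, 62 mm wide, 50 mm high, on the board, its length along its x axis. Origin: centre of its underside, z up.
- bell: The counter bell: chrome dome on a black foot, 85 mm across, with a small plunger knob on top; standing loose on the counter, about 0.28 kg. Origin: centre of its underside, z up. The dome's top is 47.5 mm and the plunger's top, when up, 62 mm above the origin.
- plunger_top (a point): Top centre of the bell's plunger, a round steel knob 16 mm across; 62 mm above the counter when up. It is pressed straight down.
- bell_plunger (a joint): Travel of the bell's plunger in m: 0 up, 0.005 fully pressed; the bell sounds at 0.0035. A spring pushes it back up: about 2 N to start, 4.3 N fully down.
- tray_empty: The empty tray: small stainless serving tray, 120 x 170 mm with a rim 19 mm high and a floor 3 mm thick, loose on the counter, 0.35 kg; nothing on it. Origin: centre of its underside, x along the 120 mm side, z up.
- tray_full: The other tray, the same in size and make, with two small golden rolls of an earlier order on it. Origin: centre of its underside, x along the 120 mm side, z up.
- order_roll0: One of the two small round golden rolls on the full tray, 70 mm across, 45 mm high. Origin: centre of its underside.
- order_roll1: The other small round golden roll on the full tray, 70 mm across, 45 mm high. Origin: centre of its underside.
- tongs: Steel pastry tongs lying on the counter beside the work, 220 mm long along their x axis, 50 mm wide, 22 mm high. Origin: on the counter near their middle.
- honey: Amber honey jar with a brass-coloured cap, 62 mm across, 90 mm high, standing on the counter beside the work. Origin: centre of its underside.

How it is judged:
By the outcome, as a careful person would: the job done as asked, in the order asked, and still so for the second after the job is handed in, with the robot touching nothing.
It also fails if it takes over 58 s, if anything falls off the work surface, if the arm or the gripper's body presses on something with over 40 N, if the wrist force passes 120 N, or if a joint passes its speed limit or range.

## Robot

A 6-joint arm with a two-finger parallel gripper is mounted at the origin on the work surface. World frame = base frame: x ahead of the robot, y to its left, z up, the work surface at z = 0. Lengths are in m, angles in degrees, forces in N, time in s.
With the tool pointing down it reaches from about 0.35 to 0.875 m from the base axis. Payload 15.5 kg.
Tool frame: the origin (TCP) lies at the very end of the fingers, on their centre line; the grasp point (between the pads) lies 19 mm behind it; z points along the fingers, y is the direction in which the jaws open and shut (so a half turn about z gives the same grasp; the last joint's range is limited). The gripper opens to 85 mm and grips with 20 to 120 N. Pads are 22 mm wide; open, the fingers measure 114 mm over their backs; the gripper's body (76 mm by 85 mm) begins 54 mm behind the grasp point. The pads swing forward as they close: fully open they stand 13 mm farther back than shut.
Start: joints at [-73.711, 28.281, 77.091, -0, 74.628, -5.472], TCP at [0.232, -0.58, 0.231] pointing down, gripper open.
Joint ranges: [-166.48, 166.48], [-47.26, 123.95], [12.59, 153.08], [-70.14, 250.14], [6.76, 159.57], [-176.63, 176.63]. Speed limits (degrees/s): [108.29, 108.29, 147.25, 172.46, 172.46, 172.46].

## Interface

Orientations are given as a 3x3 rotation matrix whose columns are the frame's x, y, z axes.
In Python, from rig import ctrl gives the robot as it stands.
- The arm moves only by the tool jog_arm, never from a script. Its argument "commands" is a list of rows, each a list of 5 numbers: the shift along the tool's x, y, z scaled (see below), then the turn about the tool's z scaled (see below), then the opening, from 0 (shut) to 1 (fully open). A call has exactly 8 rows; each row shifts and turns the commanded pose from where the row before left it, along the tool's axes as they then stand; what a row does not reach is not made up. The controller multiplies each number of a shift by 0.03 m and each number of a turn by 0.12 rad. A row lasts 1/12 s, in which the tool goes at most 41.7 mm and 7.16 degrees, less where a joint would pass 70% of its speed; a pose out of reach is approached as far as the arm can. A call with a number of a shift or a turn outside -1 to 1 is refused whole. A call with a gripper value outside its range is refused whole. The fingers move at their own pace and stop on an object; "newtons" is the grip in N (left out, the last holds). Time passes only in rows, so rows that do not move let the fingers close, or fill a call up. It gives the time, the measured TCP pose, the force and the opening at its end, in the units of the state.
- ctrl.get_obs(): the state, without advancing time (a new reading comes with each control period).
- ctrl.read_camera(name): name is "scene" or "top"; returns a dict with "image" (384x512x3 uint8, red, green, blue), "fx", "fy", "cx", "cy" (pixels), "cam_to_world" (4x4, takes a point from camera to world coordinates). Camera axes: x right, y down, z forward; pixel columns grow to the right and rows downward; lengths in m; the calibration is good to about 2 mm. A picture is of the moment at which its call begins. There is no depth.
- ctrl.job_done(): hands the job in, once; it reports no verdict.
The state is a dict: "time": time; "joint_positions": joint angles; "qd": joint speeds; "joint_efforts": joint torques, N m; "eef_pos": TCP position; "orientation": TCP orientation; "force": force on the tool from outside, world axes, zero at the start; "wrist_torque": the same for the moment, N m; "opening": finger opening in m.
Only numpy, scipy, OpenCV 4.12 (cv2) and the standard library are available. Lean on these libraries where they do the work, as an engineer would, in place of code of your own. Each camera call takes 0.05 s, during which the arm holds its last target. There are 200 camera calls.

## Working session

There is one attempt and no reset: what is moved stays moved. The work goes in short steps, Python scripts to look and compute and a tool call to move; the robot and the scene stay as the last step left them, time stands still between calls to the robot, and variables do not carry over. Pictures are saved under pics/ and viewed, about 8 in all and at most 12, crops included, and the job is handed in when it is done.

Besides the shell and the picture viewer there is one more tool, called as a command line: name --pt "numbers of a row" for each row, then --argument value for the rest. jog_arm: Moves the arm, as the interface text tells. Shifts and turns lie within -1 to 1; 1 stands for 0.03 m of shift or 0.12 rad of turn. Its arguments: {"type":"object","properties":{"commands":{"type":"array"},"newtons":{"type":"number"}},"required":["commands"]}

```bash
mkdir -p pics
cat > h.py <<'E'
import numpy as np, cv2
from rig import ctrl
def snap(n,name,crop=None,s=1.5):
    c=ctrl.read_camera(n); im=c["image"][:,:,::-1]
    if crop: x0,y0,x1,y1=crop; im=im[y0:y1,x0:x1]
    cv2.imwrite(f"pics/{name}.png",cv2.resize(im,None,fx=s,fy=s,interpolation=cv2.INTER_CUBIC))
    np.savez(f"{n}.npz",**{k:c[k] for k in("fx","fy","cx","cy","cam_to_world")})
    return c
def ray(n,u,v,z):
    c=np.load(n+".npz"); T=c["cam_to_world"]
    d=T[:3,:3]@np.array([(u-c["cx"])/c["fx"],(v-c["cy"])/c["fy"],1]); o=T[:3,3]
    return (o+d*(z-o[2])/d[2]).round(4)
def proj(n,p):
    c=np.load(n+".npz"); q=np.linalg.inv(c["cam_to_world"])@np.append(p,1)
    return (c["fx"]*q[0]/q[2]+c["cx"]).round(1),(c["fy"]*q[1]/q[2]+c["cy"]).round(1)
E
python3 - <<'E'
from h import *
for n in("top","scene"):
    c=snap(n,n+"0"); print(n,c["fx"],c["cx"],c["cy"],c["cam_to_world"].round(3).tolist())
o=ctrl.get_obs(); print(o["time"],o["eef_pos"],o["orientation"],o["opening"],o["force"])
E
```

```text
top 456.02198707775335 266.8515006753027 194.18957849983676 [[0.012, -0.991, 0.136, 0.335], [-1.0, -0.012, 0.001, -0.012], [0.0, -0.136, -0.991, 1.697], [0.0, 0.0, 0.0, 1.0]]
scene 420.33883206685454 256.27039163487126 189.57900992711097 [[0.85, 0.416, -0.324, 0.942], [0.527, -0.663, 0.532, -0.666], [0.007, -0.623, -0.783, 1.059], [0.0, 0.0, 0.0, 1.0]]
0.1 [ 0.2316238  -0.58016621  0.23076599] [[ 9.28748065e-01  3.70711400e-01 -2.98937402e-04]
 [ 3.70711509e-01 -9.28747531e-01  1.00099894e-03]
 [ 9.34443455e-05 -1.04049537e-03 -9.99999454e-01]] 0.08524065286277129 [-0.13570741 -0.01294442  0.05080821]
```

View pics/top0.png

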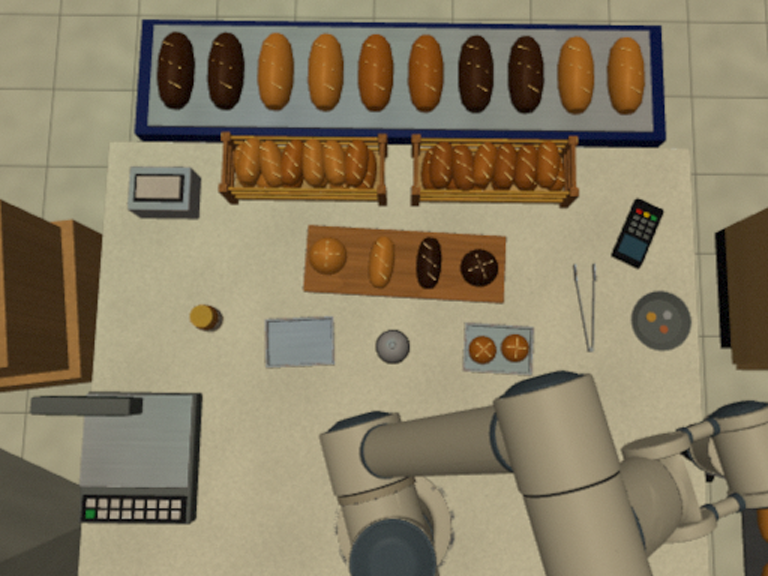

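View pics/scene0.png

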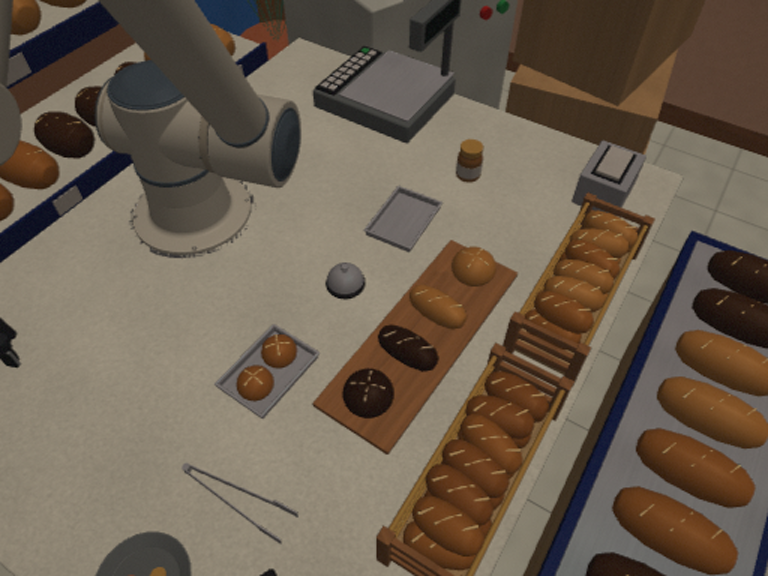

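The top view (1.5x) shows the round rye roll at (480,267), the bell at (392,346), the empty tray at (300,342) and the full tray at (498,349). The scene view agrees: rye roll at (368,392), plunger at (345,266), empty tray at (403,218). Next I'll crop closer.

Run:
```python
from h import *
snap("top","t1",(170,145,370,255),4); snap("scene","s1",(200,110,360,290),3.3)
a=lambda n,u,v,z:print(n,ray(n,u/1.5,v/1.5,z))
print("rye"); a("top",480,267,.045); a("scene",368,392,.045)
print("bell"); a("top",392,344,.062); a("scene",345,266,.062)
print("tray"); a("top",300,342,.012); a("scene",403,218,.012)
print("tray corners",[ray("top",u/1.5,v/1.5,.019) for u,v in((265,320),(333,317),(334,364),(266,367))])
```

```text
rye
top [ 0.6246 -0.2038  0.045 ]
scene [ 0.6287 -0.2035  0.045 ]
bell
top [0.4326 0.0089 0.062 ]
scene [0.4351 0.0102 0.062 ]
tray
top [0.4376 0.236  0.012 ]
scene [0.4419 0.2361 0.012 ]
tray corners [array([0.4902, 0.3228, 0.019 ]), array([0.4997, 0.1557, 0.019 ]), array([0.3846, 0.1503, 0.019 ]), array([0.3753, 0.3159, 0.019 ])]
```

View pics/t1.png

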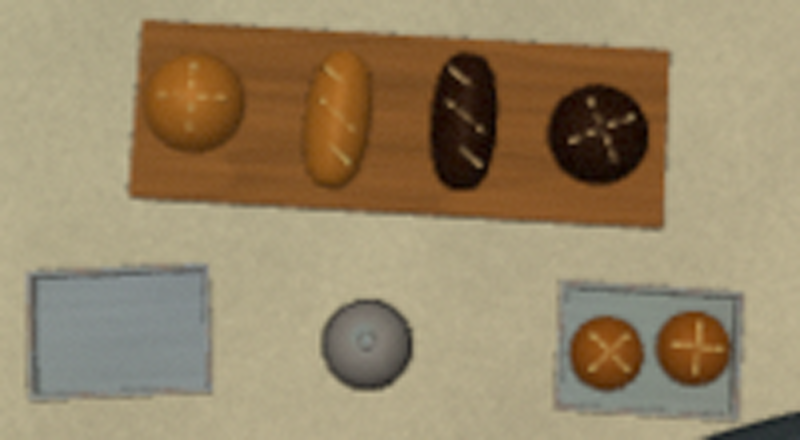

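View pics/s1.png

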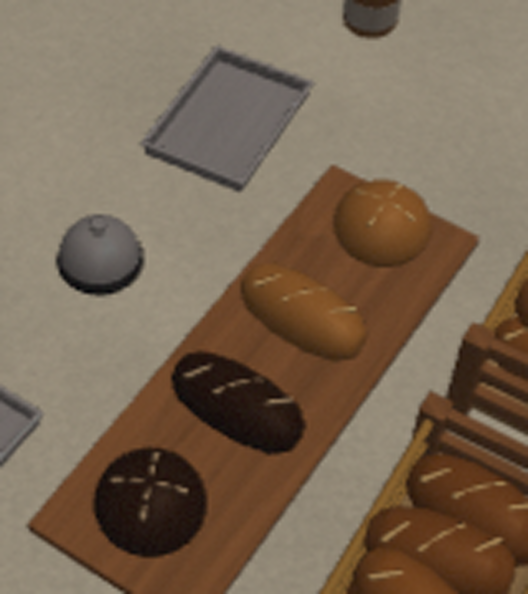

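In the top crop the plunger is at (367,341), the rye cross at (600,131) and the roll outline centre at (598,134). In the scene crop the plunger top is at (98,217) and the cross at (150,483). The tray corners in the top crop are (29,272), (208,266), (211,393) and (33,400).

Run:
```python
from h import *
t=lambda u,v,z:ray("top",u/4+170,v/4+145,z); s=lambda u,v,z:ray("scene",u/3.3+200,v/3.3+110,z)
print("plunger",t(367,341,.062),s(98,217,.062))
print("rye top",t(600,131,.069),s(150,483,.069))
print("tray",np.mean([t(*p,.019) for p in((29,272),(208,266),(211,393),(33,400))],0),np.mean([s(*p,.019) for p in((219,48),(313,84),(241,185),(145,146))],0))
```

```text
plunger [0.4293 0.0074 0.062 ] [0.4307 0.015  0.062 ]
rye top [ 0.6213 -0.201   0.069 ] [ 0.6283 -0.2017  0.069 ]
tray [0.4368 0.2347 0.019 ] [0.4464   0.235375 0.019   ]
```

jog_arm --pt "0.56 -0.66 0 0 0" --pt "0.56 -0.66 0 0 0" --pt "0.56 -0.66 0 0 0" --pt "0.56 -0.66 0 0 0" --pt "0.56 -0.66 0 0 0" --pt "0.56 -0.66 0 0 0" --pt "0.56 -0.66 0 0 0" --pt "0.56 -0.66 0 0 0" --newtons 40

```text
time: 0.87
eef_pos: [0.298, -0.3823, 0.2312]
orientation: [[0.929, 0.371, -0.0], [0.371, -0.929, 0.0], [0.0, -0.0, -1.0]]
force: [1.5, 0.4, 0.9]
opening: -0.0001
```

jog_arm --pt "0.56 -0.66 0 0 0" --pt "0.56 -0.66 0 0 0" --pt "0.56 -0.66 0 0 0" --pt "0.56 -0.66 0 0 0" --pt "0.56 -0.66 0 0 0" --pt "0.56 -0.66 0 0 0" --pt "0.56 -0.66 0 0 0" --pt "0.56 -0.66 0 0 0"

```text
time: 1.53
eef_pos: [0.364, -0.1854, 0.2313]
orientation: [[0.929, 0.371, 0.0], [0.371, -0.929, -0.0], [0.0, 0.0, -1.0]]
force: [0.7, -1.4, -0.9]
opening: 0.0003
```

jog_arm --pt "0.56 -0.66 0 0 0" --pt "0.56 -0.66 0 0 0" --pt "0.56 -0.66 0 0 0" --pt "0.56 -0.66 0 0 0" --pt "0.56 -0.66 0 0 0" --pt "0.56 -0.66 0 0 0" --pt "0.56 -0.66 0 0 0" --pt "0.56 -0.66 0 0 0"

```text
time: 2.2
eef_pos: [0.4302, 0.0117, 0.2313]
orientation: [[0.929, 0.371, 0.0], [0.371, -0.929, -0.0], [0.0, 0.0, -1.0]]
force: [0.5, -0.7, 0.2]
opening: 0.0002
```

jog_arm --pt "0 0 0.6 0 0" --pt "0 0 0.6 0 0" --pt "0 0 0.6 0 0" --pt "0 0 0.6 0 0" --pt "0 0 0.6 0 0" --pt "0 0 0.6 0 0" --pt "0 0 0.6 0 0" --pt "0 0 0.2 0 0"

```text
time: 2.87
eef_pos: [0.4291, 0.0104, 0.0975]
orientation: [[0.929, 0.371, -0.002], [0.371, -0.929, 0.0], [-0.002, -0.001, -1.0]]
force: [0.4, -0.2, 0.0]
opening: -0.0001
```

Run:
```python
from h import *
ctrl.read_camera("top")
snap("scene","s2",(180,110,290,220),5.4)
p=ctrl.get_obs()["eef_pos"];print(p)
f=lambda q:((q[0]-180)*5.4,(q[1]-110)*5.4)
print("tcp",f(proj("scene",p)), "below at .062",f(proj("scene",[p[0],p[1],.062])))
for d in([.01,0,0],[0,.01,0]): print(f(proj("scene",[p[0]+d[0],p[1]+d[1],.062])))
```

```text
[0.42941298 0.01040294 0.09862945]
tcp (np.float64(259.20000000000005), np.float64(316.97999999999996)) below at .062 (np.float64(261.90000000000003), np.float64(359.1))
(np.float64(276.47999999999996), np.float64(366.6600000000001))
(np.float64(271.62000000000006), np.float64(348.3))
```

View pics/s2.png

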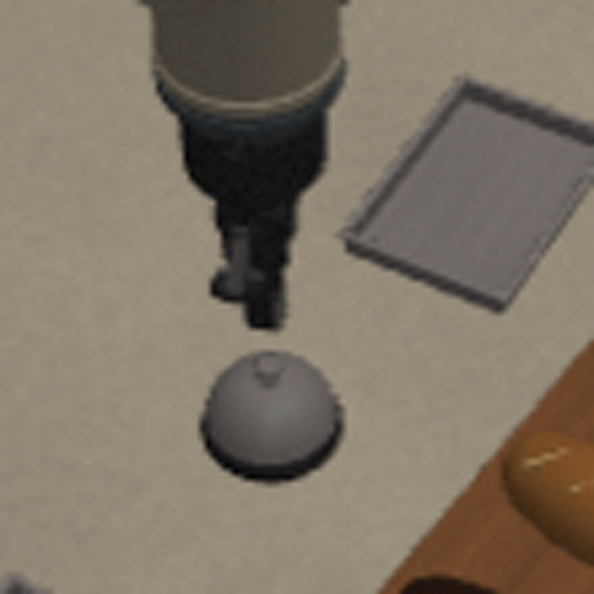

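The fingertips are just above the plunger: knob top centre at (268,361), against a projected (262,359), so about 2 mm more in x. I'll lower gently.

jog_arm --pt "0.06 0.02 0.3 0 0" --pt "0 0 0.3 0 0" --pt "0 0 0.3 0 0" --pt "0 0 0.2 0 0" --pt "0 0 0 0 0" --pt "0 0 0 0 0" --pt "0 0 0 0 0" --pt "0 0 0 0 0"

```text
time: 3.63
eef_pos: [0.4322, 0.0104, 0.0667]
orientation: [[0.929, 0.371, 0.001], [0.371, -0.929, -0.0], [0.001, 0.0, -1.0]]
force: [0.2, -0.8, 0.0]
opening: -0.0003
```

jog_arm --pt "0 0 0.06 0 0" --pt "0 0 0.06 0 0" --pt "0 0 0.06 0 0" --pt "0 0 0.06 0 0" --pt "0 0 0.06 0 0" --pt "0 0 0 0 0" --pt "0 0 0 0 0" --pt "0 0 0 0 0"

```text
time: 4.3
eef_pos: [0.432, 0.0104, 0.0573]
orientation: [[0.929, 0.371, 0.0], [0.371, -0.929, -0.0], [0.0, 0.0, -1.0]]
force: [0.5, -0.5, 4.5]
opening: -0.0004
```

jog_arm --pt "0 0 0.02 0 0" --pt "0 0 0 0 0" --pt "0 0 0 0 0" --pt "0 0 0 0 0" --pt "0 0 0 0 0" --pt "0 0 0 0 0" --pt "0 0 0 0 0" --pt "0 0 0 0 0"

```text
time: 4.97
eef_pos: [0.432, 0.0105, 0.0567]
orientation: [[0.929, 0.371, 0.0], [0.371, -0.929, -0.0], [0.0, 0.0, -1.0]]
force: [0.9, 0.0, 4.2]
opening: 0.0001
```

jog_arm --pt "0 0 -0.2 0 0" --pt "0 0 -0.6 0 0" --pt "0 0 -0.9 0 0" --pt "0 0 -0.9 0 0" --pt "0 0 -0.9 0 0" --pt "0 0 -0.9 0 0" --pt "0 0 -0.9 0 0" --pt "0 0 -0.3 0 0"

```text
time: 5.63
eef_pos: [0.4324, 0.0104, 0.2282]
orientation: [[0.929, 0.371, 0.003], [0.371, -0.929, -0.0], [0.003, 0.002, -1.0]]
force: [1.0, -0.3, -0.2]
opening: -0.0002
```

jog_arm --pt "0.21 0.56 0 0 0" --pt "0.21 0.56 0 0 0" --pt "0.21 0.56 0 0 0" --pt "0.21 0.56 0 0 0" --pt "0.21 0.56 0 0 0" --pt "0.21 0.56 0 0 0" --pt "0.21 0.56 0 0 0" --pt "0.21 0.56 0 0 0"

```text
time: 6.3
eef_pos: [0.5283, -0.0962, 0.2248]
orientation: [[0.929, 0.371, -0.001], [0.371, -0.929, 0.0], [-0.001, -0.001, -1.0]]
force: [-0.1, 0.1, -0.2]
opening: -0.0003
```

jog_arm --pt "0.21 0.56 0 0 0" --pt "0.21 0.56 0 0 0" --pt "0.21 0.56 0 0 0" --pt "0.21 0.56 0 0 0" --pt "0.21 0.56 0 0 0" --pt "0.21 0.56 0 0 0" --pt "0.21 0.56 0 0 0" --pt "0.21 0.56 0 0 0"

```text
time: 6.97
eef_pos: [0.625, -0.2022, 0.2247]
orientation: [[0.929, 0.371, -0.002], [0.371, -0.929, 0.001], [-0.001, -0.001, -1.0]]
force: [1.4, 0.0, -0.5]
opening: -0.0004
```

jog_arm --pt "0 0 0.3 0 0" --pt "0 0 0.6 0 0" --pt "0 0 0.8 0 0" --pt "0 0 0.8 0 0" --pt "0 0 0.8 0 0" --pt "0 0 0.6 0 0" --pt "0 0 0.2 0 0" --pt "0 0 0 0 0"

```text
time: 7.63
eef_pos: [0.6237, -0.2011, 0.1002]
orientation: [[0.929, 0.371, -0.003], [0.371, -0.929, 0.001], [-0.003, -0.003, -1.0]]
force: [-0.2, 0.4, 0.1]
opening: 0.0005
```

Run:
```python
from h import *
snap("scene","s3",(195,140,345,290),4)
p=ctrl.get_obs()["eef_pos"];print(p)
f=lambda q:((q[0]-195)*4,(q[1]-140)*4)
print("tcp",f(proj("scene",p)), "below",f(proj("scene",[p[0],p[1],.069])))
for d in([.01,0,0],[0,.01,0]): print(f(proj("scene",[p[0]+d[0],p[1]+d[1],.069])))
```

```text
[ 0.62463254 -0.2013994   0.10159953]
tcp (np.float64(196.79999999999995), np.float64(437.6)) below (np.float64(197.60000000000002), np.float64(462.4))
(np.float64(210.0), np.float64(469.5999999999999))
(np.float64(205.60000000000002), np.float64(451.6))
```

View pics/s3.png

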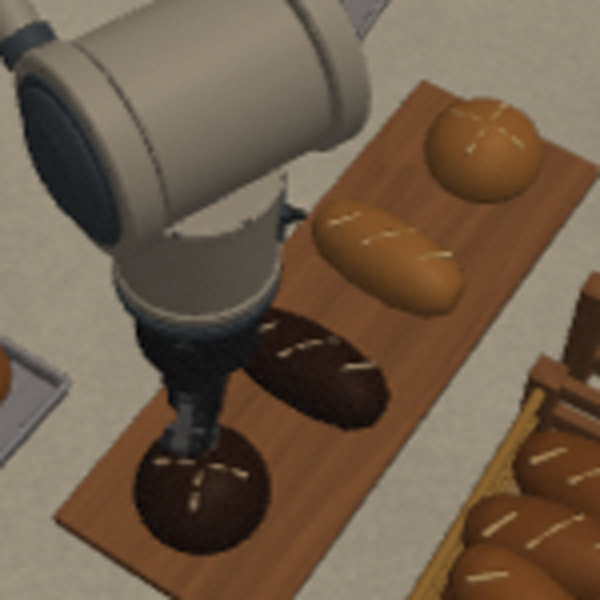

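The shut fingers point at the middle of the roll: cross centre at (202,468), projected point at (198,462), about 3 mm off, with a gap of roughly 3 cm. I'll hold here.

jog_arm --pt "0 0 0 0 0" --pt "0 0 0 0 0" --pt "0 0 0 0 0" --pt "0 0 0 0 0" --pt "0 0 0 0 0" --pt "0 0 0 0 0" --pt "0 0 0 0 0" --pt "0 0 0 0 0"

```text
time: 8.35
eef_pos: [0.6252, -0.2018, 0.1017]
orientation: [[0.929, 0.371, -0.0], [0.371, -0.929, 0.0], [0.0, -0.0, -1.0]]
force: [-0.3, 0.6, 0.0]
opening: -0.0003
```

jog_arm --pt "0 0 0 0 0" --pt "0 0 0 0 0" --pt "0 0 0 0 0" --pt "0 0 0 0 0" --pt "0 0 0 0 0" --pt "0 0 0 0 0" --pt "0 0 0 0 0" --pt "0 0 0 0 0"

```text
time: 9.02
eef_pos: [0.6252, -0.2018, 0.1017]
orientation: [[0.929, 0.371, -0.0], [0.371, -0.929, 0.0], [0.0, -0.0, -1.0]]
force: [0.1, -0.5, -0.3]
opening: 0.0004
```

jog_arm --pt "0 0 0 0 0" --pt "0 0 0 0 0" --pt "0 0 0 0 0" --pt "0 0 0 0 0" --pt "0 0 0 0 0" --pt "0 0 0 0 0" --pt "0 0 0 0 0" --pt "0 0 0 0 0"

```text
time: 9.68
eef_pos: [0.6252, -0.2018, 0.1017]
orientation: [[0.929, 0.371, 0.0], [0.371, -0.929, -0.0], [0.0, 0.0, -1.0]]
force: [-0.0, -1.1, -0.0]
opening: -0.0001
```

jog_arm --pt "0 0 0 0 0" --pt "0 0 0 0 0" --pt "0 0 0 0 0" --pt "0 0 0 0 0" --pt "0 0 0 0 0" --pt "0 0 0 0 0" --pt "0 0 0 0 0" --pt "0 0 0 0 0"

```text
time: 10.35
eef_pos: [0.6252, -0.2018, 0.1017]
orientation: [[0.929, 0.371, 0.0], [0.371, -0.929, -0.0], [0.0, 0.0, -1.0]]
force: [0.8, -0.1, 0.4]
opening: -0.0002
```

jog_arm --pt "0 0 -0.3 0 0" --pt "0 0 -0.6 0 0" --pt "0 0 -0.8 0 0" --pt "0 0 -0.8 0 0" --pt "0 0 -0.8 0 0" --pt "0 0 -0.6 0 0" --pt "0 0 -0.3 0 0" --pt "0 0 0 0 0"

```text
time: 11.02
eef_pos: [0.626, -0.2022, 0.2302]
orientation: [[0.929, 0.371, 0.003], [0.371, -0.929, -0.002], [0.003, 0.003, -1.0]]
force: [-0.2, -0.4, 0.1]
opening: -0.0001
```

jog_arm --pt "-0.014 -0.66 0 0 0" --pt "-0.014 -0.66 0 0 0" --pt "-0.014 -0.66 0 0 0" --pt "-0.014 -0.66 0 0 0" --pt "-0.014 -0.66 0 0 0" --pt "-0.014 -0.66 0 0 0" --pt "-0.014 -0.66 0 0 0" --pt "-0.014 -0.66 0 0 0"

```text
time: 11.68
eef_pos: [0.5622, -0.055, 0.2264]
orientation: [[0.929, 0.371, -0.002], [0.371, -0.929, 0.0], [-0.002, -0.001, -1.0]]
force: [0.0, 0.0, 0.9]
opening: -0.0002
```

jog_arm --pt "-0.014 -0.66 0 0 0" --pt "-0.014 -0.66 0 0 0" --pt "-0.014 -0.66 0 0 0" --pt "-0.014 -0.66 0 0 0" --pt "-0.014 -0.66 0 0 0" --pt "-0.014 -0.66 0 0 0" --pt "-0.014 -0.66 0 0 0" --pt "-0.014 -0.66 0 0 0"

```text
time: 12.35
eef_pos: [0.5003, 0.0907, 0.2266]
orientation: [[0.929, 0.371, -0.002], [0.371, -0.929, -0.0], [-0.002, -0.001, -1.0]]
force: [0.4, -0.6, 0.3]
opening: 0.0001
```

jog_arm --pt "-0.014 -0.66 0 0 0" --pt "-0.014 -0.66 0 0 0" --pt "-0.014 -0.66 0 0 0" --pt "-0.014 -0.66 0 0 0" --pt "-0.014 -0.66 0 0 0" --pt "-0.014 -0.66 0 0 0" --pt "-0.014 -0.66 0 0 0" --pt "-0.014 -0.66 0 0 0"

```text
time: 13.02
eef_pos: [0.4385, 0.2364, 0.2266]
orientation: [[0.929, 0.371, -0.002], [0.371, -0.929, -0.001], [-0.002, 0.0, -1.0]]
force: [-0.4, 0.5, 0.2]
opening: 0.0003
```

jog_arm --pt "0 0 0.4 0 0" --pt "0 0 0.8 0 0" --pt "0 0 0.9 0 0" --pt "0 0 0.9 0 0" --pt "0 0 0.9 0 0" --pt "0 0 0.9 0 0" --pt "0 0 0.8 0 0" --pt "0 0 0.4 0 0"

```text
time: 13.68
eef_pos: [0.4377, 0.235, 0.0444]
orientation: [[0.929, 0.371, -0.004], [0.371, -0.929, -0.002], [-0.004, -0.0, -1.0]]
force: [-0.9, -0.0, 0.4]
opening: -0.0002
```

Run:
```python
from h import *
snap("scene","s4",(200,70,350,220),4)
p=ctrl.get_obs()["eef_pos"];print(p)
f=lambda q:((q[0]-200)*4,(q[1]-70)*4)
print("tcp",f(proj("scene",p)), "below",f(proj("scene",[p[0],p[1],.003])))
for d in([.01,0,0],[0,.01,0]): print(f(proj("scene",[p[0]+d[0],p[1]+d[1],.003])))
```

```text
[0.43720211 0.23479821 0.04345897]
tcp (np.float64(270.4000000000001), np.float64(274.4)) below (np.float64(268.79999999999995), np.float64(307.6))
(np.float64(278.79999999999995), np.float64(312.0))
(np.float64(274.79999999999995), np.float64(300.4))
```

View pics/s4.png

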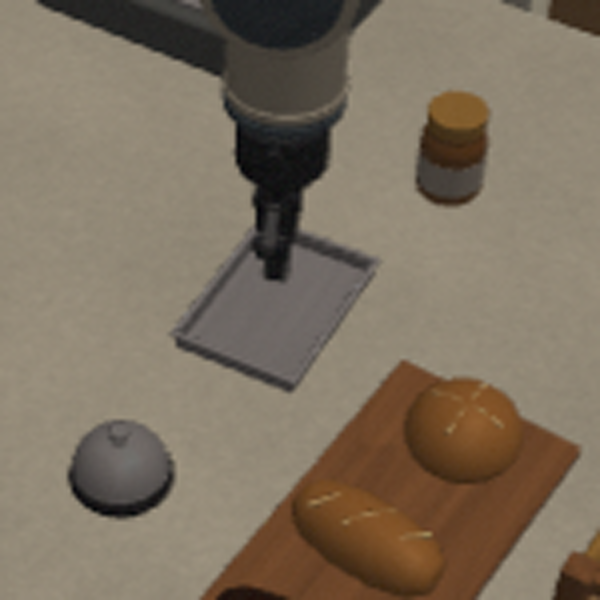

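The fingertips are over the tray's middle: floor centre at about (278,313), projected point at (269,308), a few mm off. The bell is upright with its plunger at (119,430), unmoved. I'll hold, then raise.

jog_arm --pt "0 0 0 0 0" --pt "0 0 0 0 0" --pt "0 0 0 0 0" --pt "0 0 0 0 0" --pt "0 0 0 0 0" --pt "0 0 0 0 0" --pt "0 0 0 0 0" --pt "0 0 0 0 0"

```text
time: 14.4
eef_pos: [0.4397, 0.2358, 0.0479]
orientation: [[0.929, 0.371, 0.0], [0.371, -0.929, 0.0], [0.0, 0.0, -1.0]]
force: [0.4, 0.3, -0.9]
opening: 0.0
```

jog_arm --pt "0 0 0 0 0" --pt "0 0 0 0 0" --pt "0 0 0 0 0" --pt "0 0 0 0 0" --pt "0 0 0 0 0" --pt "0 0 0 0 0" --pt "0 0 0 0 0" --pt "0 0 0 0 0"

```text
time: 15.07
eef_pos: [0.4396, 0.2358, 0.0477]
orientation: [[0.929, 0.371, -0.0], [0.371, -0.929, -0.0], [-0.0, -0.0, -1.0]]
force: [-0.8, -1.1, 0.3]
opening: -0.0001
```

jog_arm --pt "0 0 0 0 0" --pt "0 0 0 0 0" --pt "0 0 0 0 0" --pt "0 0 0 0 0" --pt "0 0 0 0 0" --pt "0 0 0 0 0" --pt "0 0 0 0 0" --pt "0 0 0 0 0"

```text
time: 15.73
eef_pos: [0.4396, 0.2358, 0.0477]
orientation: [[0.929, 0.371, -0.0], [0.371, -0.929, -0.0], [-0.0, 0.0, -1.0]]
force: [-0.4, 0.2, -0.2]
opening: -0.0003
```

jog_arm --pt "0 0 0 0 0" --pt "0 0 0 0 0" --pt "0 0 0 0 0" --pt "0 0 0 0 0" --pt "0 0 0 0 0" --pt "0 0 0 0 0" --pt "0 0 0 0 0" --pt "0 0 0 0 0"

```text
time: 16.4
eef_pos: [0.4396, 0.2358, 0.0477]
orientation: [[0.929, 0.371, 0.0], [0.371, -0.929, 0.0], [0.0, -0.0, -1.0]]
force: [0.2, -0.1, -0.4]
opening: 0.0
```

jog_arm --pt "0 0 -0.3 0 0" --pt "0 0 -0.6 0 0" --pt "0 0 -0.8 0 0" --pt "0 0 -0.8 0 0" --pt "0 0 -0.8 0 0" --pt "0 0 -0.8 0 0" --pt "0 0 -0.8 0 0" --pt "0 0 -0.8 0 0"

```text
time: 17.07
eef_pos: [0.4393, 0.2357, 0.2207]
orientation: [[0.929, 0.371, 0.0], [0.371, -0.929, 0.0], [0.0, -0.0, -1.0]]
force: [-0.2, 0.2, 0.1]
opening: -0.0002
```

jog_arm --pt "0 0 -0.8 0 0" --pt "0 0 -0.8 0 0" --pt "0 0 -0.4 0 0" --pt "0 0 -0.2 0 0" --pt "0 0 0 0 0" --pt "0 0 0 0 0" --pt "0 0 0 0 0" --pt "0 0 0 0 0"

```text
time: 17.73
eef_pos: [0.4391, 0.2356, 0.2837]
orientation: [[0.929, 0.371, -0.002], [0.371, -0.929, -0.001], [-0.002, -0.0, -1.0]]
force: [0.2, 0.2, 0.4]
opening: 0.0002
```

Run:
```python
from h import *
snap("scene","s5")
```

```text
(no output)
```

View pics/s5.png

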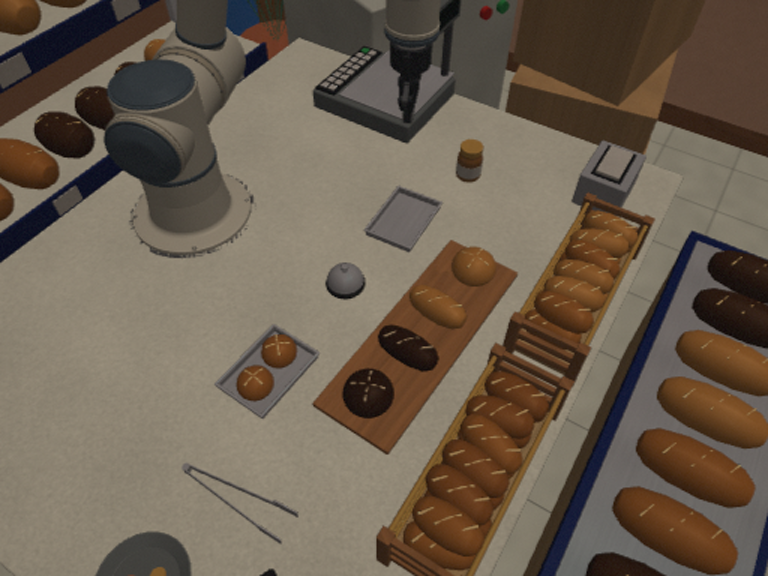

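Nothing has moved against the first view: bell at (345,280), rye roll at (368,392), tray at (403,218). The hand is raised to 0.28 m, so I'm handing in.

```bash
python3 -c "
from rig import ctrl
print(ctrl.get_obs()['eef_pos'],ctrl.job_done())"
```

```text
the job is handed in; nothing more can be done
[0.43926293 0.23563319 0.2837991 ] None
```

The job is done and handed in at about 18 s on the robot's clock; the hand-in reports no verdict.

- **Bell:** I pressed the plunger with the shut fingertips to z = 56.7 mm, about 5 mm of travel at 4.2–4.5 N. That matches the spring fully down, so the bell should have sounded. The plunger's travel itself cannot be read, so depth and force are the only evidence.
- **Rye roll:** I pointed straight down about 33 mm above its top, still for about 2.7 s.
- **Empty tray:** I pointed about 45 mm above its floor (29 mm above the rim), again for about 2.7 s.
- **Finish:** The hand ended 28 cm above the counter, touching nothing.

**Last checks:** In the final picture the bell, rolls, trays, tongs and honey jar stand where they were in the first. Wrist force readings never went above about 5 N.

**Where measurements disagreed:** The two cameras differed by up to 8 mm on the plunger, 7 mm on the roll and 10 mm on the tray. I used values in between. The close-up pictures then put the fingertips within about 3 mm of the roll's middle and 4 mm of the tray's.

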